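# Seat the intercom panel in its spring-clip stand

### The arm

A 7-joint arm with a two-finger parallel gripper is mounted at the origin on the work surface. World frame = base frame: x ahead of the robot, y to its left, z up, the work surface at z = 0. Lengths are in m, angles in degrees, forces in N, time in s.
With the tool pointing down it reaches from about 0.425 to 0.875 m from the base axis. Payload 4.7 kg.
Tool frame: the origin (TCP) lies midway between the tips of the shut fingers; the grasp point (between the pads) lies 19 mm behind it; z points along the fingers, y is the direction in which the jaws open and shut (so a half turn about z gives the same grasp; the last joint's range is limited). The gripper opens to 87 mm and grips with 3 to 60 N. Pads are 19 mm wide; open, the fingers measure 117 mm over their backs; the gripper's body (75 mm by 190 mm) begins 51 mm behind the grasp point.
Start: joints at [77.584, 18.392, -4.016, 83.108, 1.295, 78.541, -3.26], TCP at [0.149, -0.633, 0.223] pointing down, gripper open.
Joint ranges: [-163.93, 163.93], [-17.29, 119.83], [-79.2, 71.16], [3.27, 140.29], [-89.18, 269.18], [5.43, 117.66], [-154.24, 154.24]. Speed limits (degrees/s): [147.25, 147.25, 180, 180, 180, 180, 180].

### API

Orientations are given as [roll, pitch, yaw] about the fixed x, y, z axes, in that order (R = Rz(yaw) Ry(pitch) Rx(roll)).
In Python, from station import sense, grab_frame, camera_model, sign_off gives the robot as it stands.
- The arm moves only by the shell command python3 -m pendant 'ROWS' [FORCE]. ROWS is JSON, one flat list of numbers, 5 for each row, row after row: the shift along the tool's x, y, z in mm, then the turn about the tool's z in rad, then the opening, from 0 (shut) to 1 (fully open). A call has 1 to 8 rows; each row is the pose to reach, as a shift and turn from the pose commanded when the call began, along the tool's axes at that moment; what a row does not reach only later rows make up. A row lasts 1/12 s, in which the tool goes at most 41.7 mm and 7.16 degrees, less where a joint would pass 70% of its speed; a pose out of reach is approached as far as the arm can. A call with a gripper value outside its range is refused whole. The fingers move at their own pace and stop on an object; FORCE is the grip in N (left out, the last holds). Time passes only in rows, so rows that repeat a pose let the fingers close. It gives the time, the measured TCP pose, the force and the opening at its end, in the units of the state.
- sense(): the state, without advancing time (a new reading comes with each control period).
- grab_frame(name): name is "scene" or "top" or "wrist"; returns (picture, depth): 420x560x3 uint8, red, green, blue; 420x560 float32, m along the optical axis (not along the pixel's ray), 0 where there is no reading.
- camera_model(name): a dict with "mtx" (3x3 intrinsics, pixels), "D" ([k1, k2, p1, p2, k3] as OpenCV has them; the pictures are not rectified), "R" (3x3) and "t" (3): a world point X has camera coordinates R X + t; the wrist camera has in their place "tool_from_camera" (4x4, takes a point from camera to tool coordinates, whose origin is the TCP and whose axes are the flange's). Camera axes: x right, y down, z forward; pixel columns grow to the right and rows downward; lengths in m; the calibration is good to about 2 mm. A picture is of the moment at which its call begins: read the wrist's pose just before it. camera_model takes no time and is no camera call.
- sign_off(): hands the job in, once; it reports no verdict.
The state is a dict: "time_s": time; "q": joint angles; "joint_vel": joint speeds; "joint_torque": joint torques, N m; "ee_pos": TCP position; "tcp_rot": TCP orientation; "wrist_force": force on the tool from outside, world axes, zero at the start; "moment": the same for the moment, N m; "grip_width": opening from 0.0 (shut) to 1.0 (fully open).
Only numpy, scipy, OpenCV 4.12 (cv2) and the standard library are available. Lean on these libraries where they do the work, as an engineer would, in place of code of your own. Each camera call takes 0.05 s, during which the arm holds its last target.

### The job

Take the video intercom panel out of the letter rack and slide its two side ears straight down into the slots of its desk stand, screen to the front, pressing steadily and gently until the ears rest on the slot floors and both spring clips have snapped over them. Then let go of it; do not drop it in or ram it home, and leave the key jar, dish, flashlight and bottle opener where they are.

Things in the scene. Friction and masses are not known exactly. Their poses are not given: they have to be found in the camera images.
- panel_center (a point): Centre of the loose intercom panel, 124 mm wide (its y), 105 high (z), 0.2 to 0.35 kg, standing upright in the letter rack: a white housing 16 mm thick (x; -x is the front with the dark blank screen) and 77 high, on an aluminium mounting plate with an ear at each side and a grip tab on top. This point is half-way up, 52.5 mm above the lower edge.
- panel_tab (a point): Middle of the grip tab, 38.5 mm above the panel's centre: 8 mm thick (x), 84 mm wide (y), 28 mm high. Its top is 52.5 mm above the panel's centre; the housing, 4 mm proud of it front and back, ends 24.5 mm above the centre.
- panel_screen (a point): Point in the plane of the panel's front face, 8 mm in front (-x) of its centre; axes as the panel's.
- panel_ear (a point): Middle of the flat underside of the panel's left (+y) ear: 67 mm left of and 37.5 mm below the panel's centre, half-way through its thickness. The ear is 6 mm thick; its tip is 73 mm from the centre, its top 36 mm above this point. The right ear mirrors it.
- stand: Desk stand, fixed; origin under its base on the credenza top, x to its back (screen side is -x), y left, z up. Base 12 mm thick. Post behind: 36 mm wide, x 14 to 28 mm, top 79 mm up. On the post an aluminium bracket with a left and a right upright slot, open at the top and toward each other; the panel goes down between them centred on x = 0, y = 0, nothing in front of it.
- bracket_mid (a point): Point of the stand at its x = 0, y = 0, 50 mm up: the middle of the heights at which the bracket may be clamped. Its slot floors are from 17 mm below to 17 mm above this point; this is set by hand and not measured, so feel for it. With the ears on the floors the panel's centre is 37.5 mm above the floors.
- post_top (a point): Top of the stand's post (21 mm behind the slots' plane, 79 mm up). Slots: 9 mm wide in x for the 6 mm ears, lips 128 mm apart for the 124 mm panel, 58 mm high above their floors plus flares 10 mm high. A back plate between them (x 9.5 to 12.5 mm) reaches 30 mm above the floors.
- clip_left (a joint): Outward travel (m) of the spring clip in the left (+y) slot: 0 relaxed, about 0.003 while the ear rubs along its nose, 0 again once the nose has snapped over the ear's top, with the ear within 1.5 mm of the floor. The nose is 39 mm above the slot floor and sticks 3 mm into the ear's path under an 18-degree lead-in.
- clip_right (a joint): The same in the right (-y) slot. The ears meet the lead-ins 47 mm above the floors (7 N of push at 45 mm); the push for both clips peaks at 10 to 18 N about 37 mm up, rubs at 5 to 10 N, then drops as the clips snap some 5 mm up and draw the ears down; the floor stops them dead. The panel's weight alone does not pass the clips. Over 35 N on the stand breaks the panel.
- rack: Wooden letter rack, fixed, 90 mm wide (y); origin under its rear groove on the credenza top. The groove is 20 mm wide in x, floor 10 mm and board tops 55 mm above the credenza; the panel stands in it, ears outside. In front (-x) a second groove holds two envelopes, tops 62 mm up.
- jar: Glass key jar, 80 mm across, 90 mm high, standing; origin under its centre.
- dish: Round orange ceramic dish, 120 mm across, 28 mm high; origin under its centre.
- flashlight: Matte black flashlight lying on the credenza, 120 mm long (its x), 39 mm across the head; origin under its middle.
- opener: Flat steel bottle opener, 120 mm long (its x), 39 mm wide, 5 mm thick, lying; origin under its middle.
There are look-alikes about, which are no part of the job. Of the things like the part that bears panel_center, leave any that is green; of the rest the smaller one is meant.

How it is judged:
By the outcome, as a careful person would: the job done as asked, in the order asked, and still so for the second after the job is handed in, with the robot touching nothing.
It also fails if it takes over 48 s, if anything falls off the work surface, if the arm or the gripper's body presses on something with over 40 N, if the wrist force passes 120 N, or if a joint passes its speed limit or range.

## Working session

There is one attempt and no reset: what is moved stays moved. The work goes in short steps, Python scripts to look and compute and a shell command to move; the robot and the scene stay as the last step left them, time stands still between calls to the robot, and variables do not carry over. Pictures are saved under pics/ and viewed, and the job is handed in when it is done.

```bash
mkdir -p pics; ls; python3 - <<'E'
from station import *
import cv2, json
s=sense()
for k,v in s.items(): print(k,v)
for n in ("scene","top","wrist"):
    p,d=grab_frame(n); cv2.imwrite(f"pics/{n}0.png",p[:,:,::-1])
    import numpy as np; np.savez(f"pics/{n}0.npz",p=p,d=d)
    print(n,camera_model(n))
E
```

```text
pics
time_s 0.0
q [77.58527266 18.43917551 -4.01806018 83.17530347  1.29438168 78.5398877
 -3.26058118]
joint_vel [-0.07008086 -0.10642142  0.07008749  0.04380463 -0.09701626 -0.0530706
  0.0602166 ]
joint_torque [ 3.74094925e-04 -4.91282523e+01 -4.03197370e-01 -3.12528276e+01
 -6.37278683e-02  4.34586941e-02  1.87533419e-04]
ee_pos [ 0.14853222 -0.63223375  0.22145702]
tcp_rot [-1.79890853e+02  4.32809828e-03  1.32261850e+01]
wrist_force [-0.16230221  1.22940221 -0.04574784]
moment [ 0.01193933 -0.00036594 -0.0207508 ]
grip_width 0.9979987684907866
scene {'mtx': array([[484.32280623,   0.        , 289.27613169],
       [  0.        , 484.32280623, 209.92535683],
       [  0.        ,   0.        ,   1.        ]]), 'D': array([-0.07660447,  0.        ,  0.        ,  0.        ,  0.        ]), 'R': array([[-0.2619029 ,  0.96508942,  0.0030459 ],
       [ 0.6947637 ,  0.19073147, -0.69348749],
       [-0.66985839, -0.17951021, -0.72046223]]), 't': array([ 0.09216962, -0.32842804,  1.50277528])}
top {'mtx': array([[457.93681346,   0.        , 278.99383321],
       [  0.        , 457.936
[... 264 characters left out ...]
0.22317879, -0.02709176, -0.97440098]]), 't': array([0.09938212, 0.53797901, 1.01463881])}
wrist {'mtx': array([[370.93201979,   0.        , 273.46141322],
       [  0.        , 370.93201979, 217.38158635],
       [  0.        ,   0.        ,   1.        ]]), 'D': array([-0.08282369,  0.        ,  0.        ,  0.        ,  0.        ]), 'tool_from_camera': array([[-2.45726155e-04, -9.59773585e-01, -2.80775009e-01,
         7.70493922e-02],
       [ 9.99999451e-01,  5.00951211e-05, -1.04641077e-03,
         4.09768495e-04],
       [ 1.01838288e-03, -2.80775112e-01,  9.59773046e-01,
        -1.62283387e-01],
       [ 0.00000000e+00,  0.00000000e+00,  0.00000000e+00,
         1.00000000e+00]])}
```

View pics/scene0.png

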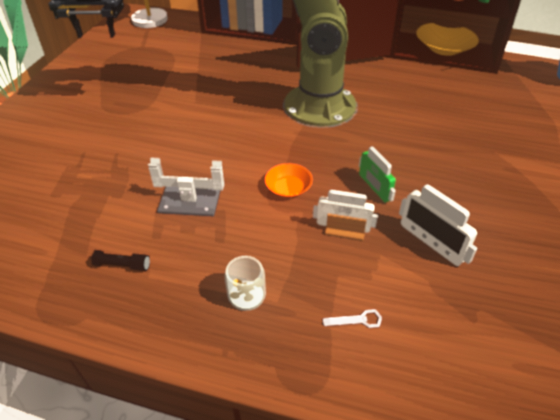

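View pics/top0.png

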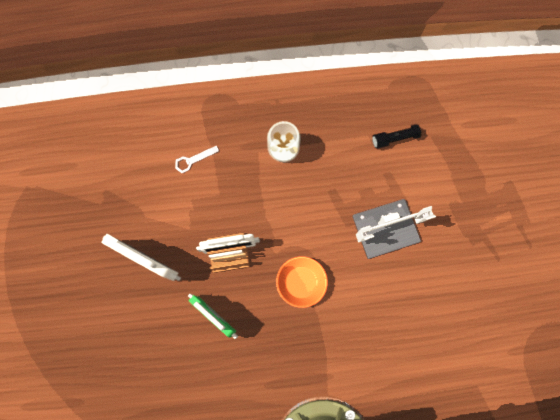

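View pics/wrist0.png

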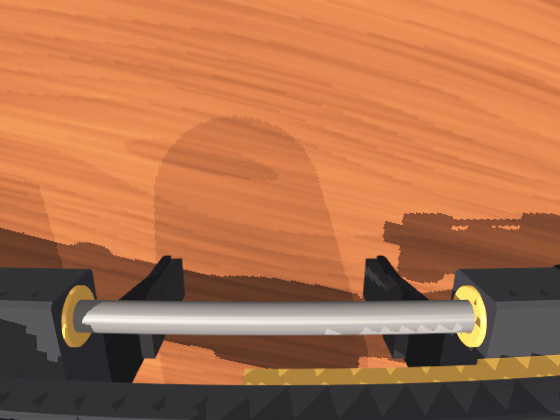

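The top view shows the target panel in the rack at (228,243), with the envelopes below it, so the front faces the robot. The green look-alike is at (212,316) and the bigger one at (142,257). The stand is at (388,230) with its post on the +x side. Next I'll measure from the depth.

```bash
cat > h.py <<'E'
import numpy as np, cv2
from station import *
def cloud(name,p,d,pose=None):
    m=camera_model(name); h,w=d.shape
    u,v=np.meshgrid(np.arange(w),np.arange(h))
    n=cv2.undistortPoints(np.stack([u,v],-1).reshape(-1,1,2).astype(float),m["mtx"],m["D"]).reshape(h,w,2)
    X=np.dstack([n[...,0]*d,n[...,1]*d,d])
    if name=="wrist":
        from scipy.spatial.transform import Rotation as Ro
        T=m["tool_from_camera"]; X=X@T[:3,:3].T+T[:3,3]
        pos,rpy=pose
        return X@Ro.from_euler('xyz',rpy,degrees=True).as_matrix().T+np.array(pos)
    return (X-m["t"])@m["R"]
E
python3 - <<'E'
from h import *
import numpy as np,cv2
for n in("top","scene"):
    z=np.load(f"pics/{n}0.npz"); p,d=z["p"],z["d"]; X=cloud(n,p,d)
    X[d==0]=np.nan
    if n=="top": boxes=dict(panel=(190,225,275,275),stand=(345,195,445,262),table=(250,180,300,220))
    else: boxes=dict(panel=(305,180,385,245),stand=(140,150,230,220),table=(230,100,280,150))
    for k,(a,b,c,e) in boxes.items():
        Y=X[b:e,a:c].reshape(-1,3); 
        Y=Y[np.isfinite(Y[:,2])]
        print(n,k,"zhist",[(lo,int(((Y[:,2]>=lo/1000)&(Y[:,2]<lo/1000+.005)).sum())) for lo in range(-5,150,5)])
    img=np.clip((X[...,2])/0.15,0,1); img=np.nan_to_num(img)
    a,b,c,e=boxes["panel"]; a2,b2,c2,e2=boxes["stand"]
    f=lambda q,s:cv2.resize(q,(400,280),interpolation=cv2.INTER_NEAREST)
    H=cv2.applyColorMap((img*255).astype(np.uint8),cv2.COLORMAP_JET)
    P=p[:,:,::-1]
    cv2.imwrite(f"pics/crop_{n}.png",np.vstack([np.hstack([f(P[b:e,a:c],0),f(H[b:e,a:c],0)]),np.hstack([f(P[b2:e2,a2:c2],0),f(H[b2:e2,a2:c2],0)])]))
E
```

```text
top panel zhist [(-5, 1479), (0, 1141), (5, 215), (10, 137), (15, 26), (20, 23), (25, 39), (30, 34), (35, 105), (40, 97), (45, 53), (50, 127), (55, 130), (60, 86), (65, 17), (70, 25), (75, 25), (80, 70), (85, 147), (90, 19), (95, 17), (100, 12), (105, 21), (110, 85), (115, 62), (120, 0), (125, 0), (130, 0), (135, 0), (140, 0), (145, 0)]
top stand zhist [(-5, 2071), (0, 1695), (5, 485), (10, 1596), (15, 118), (20, 2), (25, 3), (30, 0), (35, 6), (40, 24), (45, 40), (50, 36), (55, 28), (60, 34), (65, 30), (70, 84), (75, 99), (80, 37), (85, 22), (90, 23), (95, 26), (100, 51), (105, 61), (110, 55), (115, 0), (120, 0), (125, 0), (130, 0), (135, 0), (140, 0), (145, 0)]
top table zhist [(-5, 1118), (0, 841), (5, 8), (10, 0), (15, 0), (20, 0), (25, 0), (30, 0), (35, 0), (40, 0), (45, 0), (50, 0), (55, 0), (60, 0), (65, 0), (70, 0), (75, 0), (80, 0), (85, 0), (90, 0), (95, 0), (100, 0), (105, 0), (110, 0), (115, 0), (120, 0), (125, 0), (130, 0), (135, 0), (140, 0), (145, 0)]
scene panel zhist [(-5, 722), (0, 1911), (5, 144), (10, 238), (15, 114), (20, 111), (25, 132), (30, 113), (35, 107), (40
[... 181 characters left out ...]
, 0), (130, 0), (135, 0), (140, 0), (145, 0)]
scene stand zhist [(-5, 1939), (0, 1729), (5, 185), (10, 1030), (15, 106), (20, 24), (25, 24), (30, 14), (35, 16), (40, 50), (45, 98), (50, 109), (55, 124), (60, 105), (65, 110), (70, 121), (75, 111), (80, 40), (85, 37), (90, 35), (95, 50), (100, 85), (105, 63), (110, 44), (115, 0), (120, 0), (125, 0), (130, 0), (135, 0), (140, 0), (145, 0)]
scene table zhist [(-5, 1577), (0, 892), (5, 1), (10, 0), (15, 0), (20, 0), (25, 0), (30, 0), (35, 0), (40, 0), (45, 0), (50, 0), (55, 0), (60, 0), (65, 0), (70, 0), (75, 0), (80, 0), (85, 0), (90, 0), (95, 0), (100, 0), (105, 0), (110, 0), (115, 0), (120, 0), (125, 0), (130, 0), (135, 0), (140, 0), (145, 0)]
```

View pics/crop_top.png

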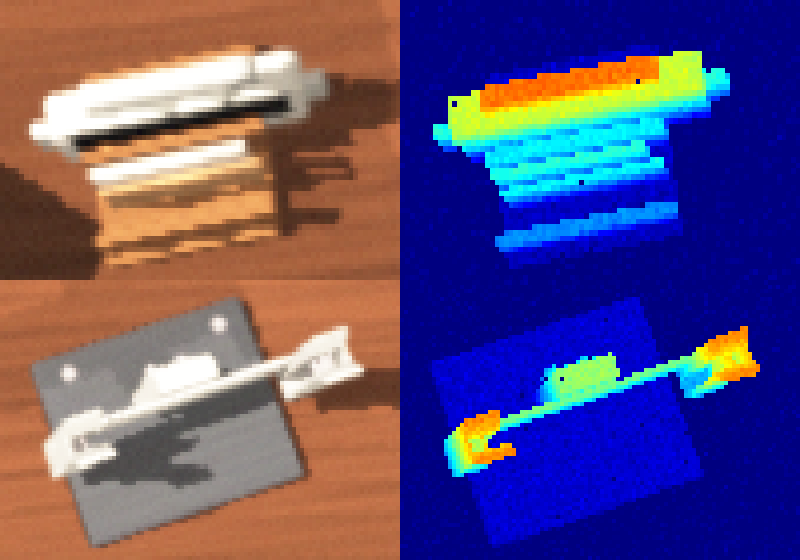

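View pics/crop_scene.png

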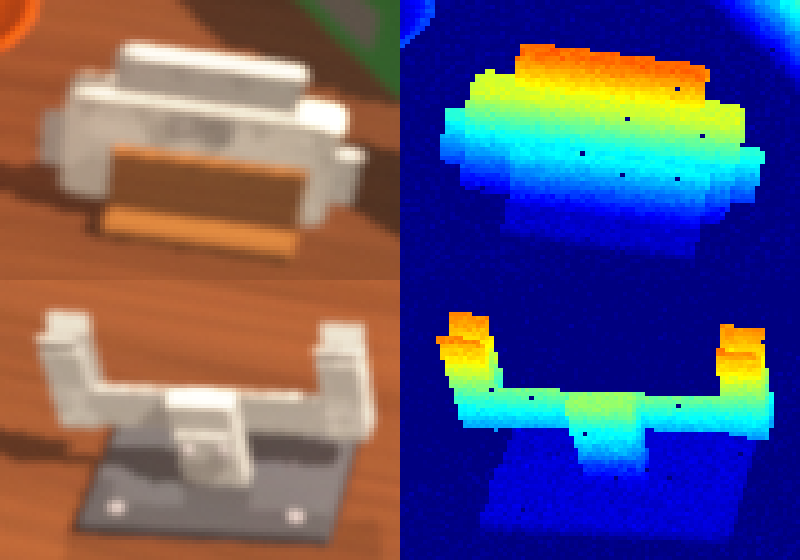

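```bash
python3 - <<'E'
from h import *
def rect(Y):
    c,(w,h),a=cv2.minAreaRect((Y[:,:2]*1000).astype(np.float32))
    b=cv2.boxPoints((c,(w,h),a)); e=b[1]-b[0]; f=b[2]-b[1]
    if np.hypot(*e)<np.hypot(*f): e=f
    ang=np.degrees(np.arctan2(e[1],e[0]))%180
    return np.round(c,1),np.round(sorted([w,h]),1),"long axis deg",round(ang,2)
def pca(Y):
    Z=Y[:,:2]*1000; m=Z.mean(0); u,s,v=np.linalg.svd(Z-m,full_matrices=False)
    return "pca",m.round(1),round(np.degrees(np.arctan2(v[0,1],v[0,0]))%180,2)
for n in("top","scene"):
    z=np.load(f"pics/{n}0.npz"); p,d=z["p"],z["d"]; X=cloud(n,p,d); X[d==0]=np.nan
    B=dict(top=((190,225,275,275),(345,195,445,262)),scene=((305,180,385,245),(140,150,230,220)))[n]
    for k,(a,b,c,e),rs in(("panel",B[0],[(.104,.13),(.08,.091)]),("stand",B[1],[(.095,.13),(.105,.13),(.008,.018),(.068,.085)])):
        Y=X[b:e,a:c].reshape(-1,3); Y=Y[np.isfinite(Y[:,2])]
        for lo,hi in rs:
            W=Y[(Y[:,2]>lo)&(Y[:,2]<hi)]
            print(n,k,lo,hi,len(W),rect(W),pca(W),"z med/p98",np.round(1000*np.percentile(W[:,2],[50,98]),1))
    
E
```

```text
top panel 0.104 0.13 171 (array([489.8, 164.5]), array([ 8.8, 84.3]), 'long axis deg', np.float32(93.12)) ('pca', array([489.4, 164. ]), np.float64(93.09)) z med/p98 [114.  118.2]
top panel 0.08 0.091 225 (array([489.6, 164.5]), array([ 17.1, 123.3]), 'long axis deg', np.float32(92.91)) ('pca', array([487. , 162.8]), np.float64(93.44)) z med/p98 [86.2 90.1]
top stand 0.095 0.13 193 (array([ 485.2, -223.7]), array([ 26.1, 174.2]), 'long axis deg', np.float32(101.01)) ('pca', array([ 486.7, -226.8]), np.float64(101.17)) z med/p98 [106.9 113.1]
top stand 0.105 0.13 116 (array([ 485.1, -223.4]), array([ 26.1, 173.4]), 'long axis deg', np.float32(100.96)) ('pca', array([ 485.2, -221.8]), np.float64(101.47)) z med/p98 [109.6 113.3]
top stand 0.008 0.018 2080 (array([ 492.2, -221.2]), array([116. , 141.5]), 'long axis deg', np.float32(100.91)) ('pca', array([ 489.5, -222.2]), np.float64(96.58)) z med/p98 [11.8 16.1]
top stand 0.068 0.085 234 (array([ 494.6, -220.6]), array([ 35.6, 172.4]), 'long axis deg', np.float32(101.02)) ('pca', array([ 497.5, -219.1]), np.float64(101.78)) z med/p98 [7
[... 432 characters left out ...]
([ 31.5, 171.9]), 'long axis deg', np.float32(101.17)) ('pca', array([ 486.7, -221.1]), np.float64(101.19)) z med/p98 [104.1 112.7]
scene stand 0.105 0.13 107 (array([ 484.2, -220.3]), array([ 31.5, 171.4]), 'long axis deg', np.float32(100.79)) ('pca', array([ 482.9, -218.8]), np.float64(101.02)) z med/p98 [109.1 113.3]
scene stand 0.008 0.018 1248 (array([ 506.1, -216.4]), array([ 91.4, 140.8]), 'long axis deg', np.float32(101.12)) ('pca', array([ 511.8, -211.6]), np.float64(103.05)) z med/p98 [12.6 16.1]
scene stand 0.068 0.085 313 (array([ 496.4, -218. ]), array([ 39.5, 172.4]), 'long axis deg', np.float32(100.56)) ('pca', array([ 499.1, -216. ]), np.float64(101.18)) z med/p98 [74.8 83.9]
```

```bash
python3 -m pendant '[15,-10,-3,-0.06,1, 45,-30,-8,-0.17,1, 80,-53,-13,-0.29,1, 115,-76,-18,-0.41,1, 150,-99,-23,-0.53,1, 185,-122,-28,-0.65,1, 220,-145,-33,-0.77,1, 255,-168,-38,-0.89,1]'
python3 - <<'E'
from h import *
from scipy.spatial.transform import Rotation as Ro
s=sense();R=Ro.from_euler('xyz',s['tcp_rot'],degrees=True).as_matrix()
t=np.array([.4935,-.266,.28]); print(s['q'].round(1),s['tcp_rot'],s['ee_pos'],(R.T@(t-s['ee_pos'])*1000).round(1),np.radians(s['tcp_rot'][2]-101))
E
```

```text
time_s: 0.82
ee_pos: [0.3573, -0.4113, 0.2603]
tcp_rot: [-180.0, 0.0, 64.5]
wrist_force: [0.7, -0.1, 0.8]
grip_width: 1.0
[ 64.6   5.6 -19.7  94.4   1.9  80.4  19.2] [-1.79984723e+02  1.94212421e-02  6.45494901e+01] [ 0.35725642 -0.4112901   0.26028734] [189.7  60.6 -19.8] -0.6361814121992835
```

```bash
python3 -m pendant '[30,9,-3,-0.1,1, 63,20,-7,-0.22,1, 97,31,-11,-0.34,1, 131,42,-15,-0.46,1, 160,51,-18,-0.56,1, 180,58,-20,-0.62,1, 189,60,-20,-0.636,1, 189,60,-20,-0.636,1]'
cat > look.py <<'E'
import sys
from h import *
tag=sys.argv[1]
s=sense(); p,d=grab_frame("wrist")
np.savez(f"pics/{tag}.npz",p=p,d=d,pos=s["ee_pos"],rpy=s["tcp_rot"]); cv2.imwrite(f"pics/{tag}.png",p[:,:,::-1]); print(s["ee_pos"],s["tcp_rot"],s["wrist_force"],s["joint_vel"].round(1) if hasattr(s["joint_vel"],"round") else s["joint_vel"])
E
python3 look.py w1
```

```text
time_s: 1.48
ee_pos: [0.4937, -0.2672, 0.2799]
tcp_rot: [180.0, -0.0, 100.8]
wrist_force: [-0.7, -1.0, 0.2]
grip_width: 0.996
[ 0.49371545 -0.26716089  0.27993204] [ 1.79994109e+02 -4.13803365e-02  1.00813066e+02] [-0.73314972 -0.97800454  0.20810249] [ 2.  -0.3  3.3  0.9  1.1  0.4  0.2]
```

View pics/w1.png

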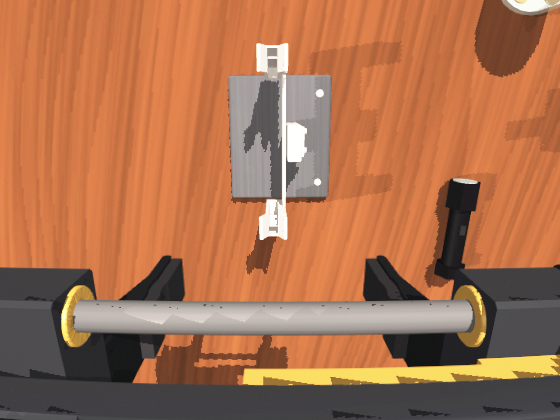

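The wrist view shows the stand's uprights at (272,58) and (274,220), and the post at (297,142), clear of the fingers.

```bash
cat > ms.py <<'E'
from h import *
import sys
z=np.load(f"pics/{sys.argv[1]}.npz"); p,d=z["p"],z["d"]
X=cloud("wrist",p,d,(z["pos"],z["rpy"])); X[d==0]=np.nan
Y=X[30:250,220:340].reshape(-1,3); Y=Y[np.isfinite(Y[:,2])]
def rect(W):
    c,(w,h),a=cv2.minAreaRect((W[:,:2]*1000).astype(np.float32)); b=cv2.boxPoints((c,(w,h),a)); e,f=b[1]-b[0],b[2]-b[1]
    if np.hypot(*e)<np.hypot(*f): e=f
    return np.round(c,1),np.round(sorted([w,h]),1),round(float(np.degrees(np.arctan2(e[1],e[0]))%180),2)
def show(n,W): print(n,len(W),rect(W) if len(W)>5 else "", "z",np.round(1000*np.percentile(W[:,2],[5,50,95]),1))
print([(lo,int(((Y[:,2]>=lo/1000)&(Y[:,2]<lo/1000+.003)).sum())) for lo in range(21,125,3)])
up=Y[(Y[:,2]>.09)]; show("uprights",up)
c=np.array([.485,-.222]); 
a=np.radians(11); ex=np.array([np.cos(a),np.sin(a)]); ey=np.array([-np.sin(a),np.cos(a)])
L=np.c_[(Y[:,:2]-c)@ex,(Y[:,:2]-c)@ey,Y[:,2]]*1000
for n,m in (("L",L[:,1]>40),("R",L[:,1]<-40)):
    W=L[m&(L[:,2]>90)]; print(n,"local x",np.percentile(W[:,0],[0.5,50,99.5]).round(1),"y",np.percentile(W[:,1],[.5,50,99.5]).round(1),"z",np.percentile(W[:,2],[50,90,99]).round(1))
m=(abs(L[:,1])<16)
W=L[m&(L[:,2]>60)&(L[:,2]<95)&(L[:,0]>14)]; print("post x",np.percentile(W[:,0],[1,50,99]).round(1),"z",np.median(W[:,2]).round(1))
W=L[(abs(L[:,1])<50)&(abs(L[:,1])>22)&(L[:,2]>60)&(L[:,2]<95)]; print("plate x",np.percentile(W[:,0],[1,50,99]).round(1),"z",np.percentile(W[:,2],[10,50,90]).round(1),np.polyfit(W[:,1],W[:,0],1))
W=L[(abs(L[:,1])<30)&(L[:,2]>60)&(L[:,2]<95)&(L[:,0]>15)]; print("post y",np.percentile(W[:,1],[1,99]).round(1))
m=(abs(L[:,2]-12)<4);show("base",Y[m])
show("table",X[100:200,120:200].reshape(-1,3))
E
python3 ms.py w1
python3 -c "
import cv2;p=cv2.imread('pics/w1.png');cv2.imwrite('pics/w1c.png',cv2.resize(p[35:250,220:345],None,fx=2.75,fy=2.75,interpolation=2))"
```

```text
[(21, 0), (24, 1), (27, 0), (30, 0), (33, 1), (36, 2), (39, 11), (42, 198), (45, 75), (48, 53), (51, 19), (54, 70), (57, 46), (60, 50), (63, 55), (66, 36), (69, 13), (72, 363), (75, 190), (78, 472), (81, 61), (84, 54), (87, 60), (90, 55), (93, 76), (96, 47), (99, 108), (102, 223), (105, 183), (108, 258), (111, 345), (114, 1), (117, 0), (120, 0), (123, 0)]
uprights 1296 (array([ 484.2, -223.1]), array([ 25.9, 172.7]), 101.17) z [ 93.4 107.3 112.7]
L local x [-14.2  -0.9  11.7] y [62.9 74.4 85.4] z [108.1 112.3 113.4]
R local x [-13.7  -0.6  11.6] y [-86.9 -75.5 -64.7] z [106.1 112.1 113.3]
post x [14.1 20.5 27. ] z 78.9
plate x [ 8.7 10.3 11.6] z [64.5 73.9 75.1] [-3.02378891e-04  1.01233033e+01]
post y [-17.7  17.6]
base 10970 (array([ 492.1, -221.2]), array([116. , 138.9]), 100.9) z [10.6 12.1 13.5]
table 8000 (array([nan, nan]), array([nan,  0.]), nan) z [nan nan nan]
```

View pics/w1c.png

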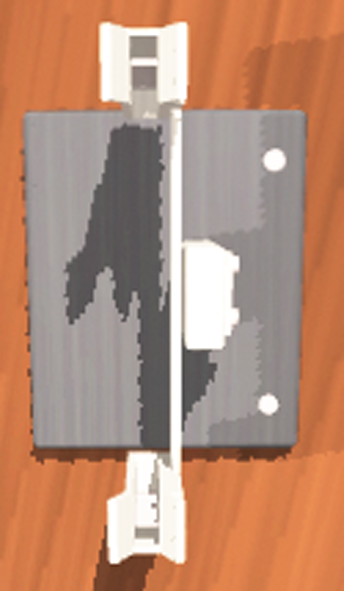

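```bash
python3 -m pendant '[18,3,0,0.01,1, 53,10,0,0.03,1, 91,17,0,0.05,1, 130,24,0,0.07,1, 169,32,0,0.09,1, 208,39,0,0.11,1, 247,46,0,0.13,1, 286,53,0,0.136,1]'
python3 - <<'E'
from h import *
from scipy.spatial.transform import Rotation as Ro
s=sense();R=Ro.from_euler('xyz',s['tcp_rot'],degrees=True).as_matrix()
t=np.array([.4923,.1216,.28]); print(s['q'].round(1),s['tcp_rot'],s['ee_pos'],(R.T@(t-s['ee_pos'])*1000).round(1),np.radians(s['tcp_rot'][2]-93))
E
```

```text
time_s: 2.2
ee_pos: [0.4912, 0.0203, 0.28]
tcp_rot: [-180.0, 0.1, 92.4]
wrist_force: [1.1, -0.4, -0.3]
grip_width: 1.004
[ 39.6  -1.1 -44.   98.5  -0.6  82.3  -1.9] [-1.79984216e+02  1.07613948e-01  9.24154327e+01] [0.49116602 0.02026732 0.28000238] [101.2   5.4  -0.2] -0.010202623772637262
```

```bash
python3 -m pendant '[37,2,0,-0.01,1, 68,4,0,-0.01,1, 88,5,0,-0.01,1, 97,5,0,-0.01,1, 97,5,0,-0.01,1]'
python3 look.py w2
```

```text
time_s: 2.62
ee_pos: [0.4918, 0.1188, 0.28]
tcp_rot: [-180.0, 0.0, 93.4]
wrist_force: [-0.9, 0.6, -0.8]
grip_width: 1.002
[0.49181254 0.11884959 0.27998662] [-1.79978252e+02  2.33022128e-02  9.34234196e+01] [-0.8877483   0.59198559 -0.75912166] [ 1.6 -0.1  2.6  0.4  0.9  0.3  2.1]
```

View pics/w2.png

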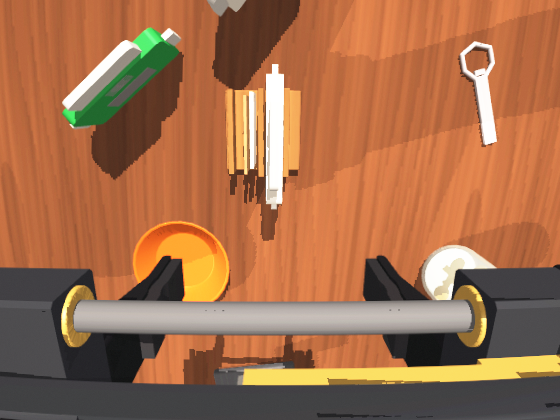

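The panel stands in the rack at (274,135), its ear tips at (275,67) and (274,207). The wrist jaws are aligned with it.

```bash
cat > mp.py <<'E'
from h import *
import sys
z=np.load("pics/w2.npz"); p,d=z["p"],z["d"]
X=cloud("wrist",p,d,(z["pos"],z["rpy"])); X[d==0]=np.nan
Y=X[50:225,240:310].reshape(-1,3); Y=Y[np.isfinite(Y[:,2])]
def rect(W):
    c,(w,h),a=cv2.minAreaRect((W[:,:2]*1000).astype(np.float32)); b=cv2.boxPoints((c,(w,h),a)); e,f=b[1]-b[0],b[2]-b[1]
    if np.hypot(*e)<np.hypot(*f): e=f
    return np.round(c,1),np.round(sorted([w,h]),1),round(float(np.degrees(np.arctan2(e[1],e[0]))%180),2)
print([(lo,int(((Y[:,2]>=lo/1000)&(Y[:,2]<lo/1000+.003)).sum())) for lo in range(30,125,3)])
for lo,hi in((.108,.125),(.083,.092),(.068,.125)):
    W=Y[(Y[:,2]>lo)&(Y[:,2]<hi)]; print(lo,hi,len(W),rect(W),np.median(W[:,2])*1000, W[:,:2].mean(0)*1000)
    x,y=W[:,0]*1000,W[:,1]*1000; k=np.polyfit(y,x,1); print("yaw",-np.degrees(np.arctan(k[0])))
E
python3 mp.py
```

```text
[(30, 33), (33, 15), (36, 18), (39, 30), (42, 36), (45, 30), (48, 40), (51, 141), (54, 1149), (57, 54), (60, 368), (63, 41), (66, 0), (69, 0), (72, 0), (75, 1), (78, 4), (81, 42), (84, 639), (87, 639), (90, 0), (93, 0), (96, 0), (99, 0), (102, 0), (105, 0), (108, 9), (111, 106), (114, 766), (117, 2), (120, 0), (123, 0)]
0.108 0.125 883 (array([489.7, 166.5]), array([ 7.7, 83. ]), 93.3) 115.04244877510209 [489.39139537 168.30311192]
yaw 3.078556831354593
0.083 0.092 1300 (array([489.9, 166.2]), array([ 16.2, 121.2]), 93.11) 86.98625762286106 [489.13830599 171.33986701]
yaw 2.8019659306893705
0.068 0.125 2208 (array([489.9, 166.7]), array([ 16.3, 122.4]), 93.15) 87.80328768659619 [489.26026502 170.37199756]
yaw 2.8726224614011016
```

```bash
python3 -m pendant '[8,0,20,0,1, 20,0,50,0.005,1, 32,0,85,0.005,1, 42,1,115,0.005,1, 47,1,138,0.005,1, 47.7,1,150,0.005,0.6, 47.7,1,150,0.005,0.4, 47.7,1,150,0.005,0.4]' 20
python3 - <<'E'
from h import *
from scipy.spatial.transform import Rotation as Ro
s=sense();R=Ro.from_euler('xyz',s['tcp_rot'],degrees=True).as_matrix()
t=np.array([.4897,.1665,.090]); print(s['q'].round(1),s['tcp_rot'],s['ee_pos'],(R.T@(t-s['ee_pos'])*1000).round(1),np.radians(s['tcp_rot'][2]-93.1),s["wrist_force"])
E
```

```text
time_s: 3.33
ee_pos: [0.4908, 0.1644, 0.1302]
tcp_rot: [-180.0, 0.0, 93.0]
wrist_force: [0.3, 1.6, 1.9]
grip_width: 0.85
[ 26.4  11.6 -52.3 107.   10.1  66.2 -26.4] [-1.79961941e+02  4.53414383e-02  9.29752950e+01] [0.49076677 0.16443584 0.13024171] [ 2.1 -0.9 40.2] -0.0021765130128802886 [0.30073746 1.55628116 1.8874096 ]
```

```bash
python3 -m pendant '[1,0,12,0,0.4, 2,-1,26,0,0.4, 2,-1,36,0,0.4, 2,-1,40,0,0.4, 2,-1,40,0,0.2, 2,-1,40,0,0, 2,-1,40,0,0, 2,-1,40,0,0]' 20
python3 -m pendant '[0,0,0,0,0, 0,0,0,0,0, 0,0,0,0,0]' 50
python3 look.py w3; python3 -c "
from station import *
s=sense();print(s['grip_width']*87,s['moment'])"
```

```text
time_s: 4.0
ee_pos: [0.4896, 0.1687, 0.0908]
tcp_rot: [179.9, -0.0, 93.1]
wrist_force: [0.4, 0.7, 0.3]
grip_width: 0.248
time_s: 4.25
ee_pos: [0.4893, 0.1686, 0.0905]
tcp_rot: [180.0, 0.0, 93.1]
wrist_force: [0.1, -0.3, 1.7]
grip_width: 0.086
[0.4893028  0.16861023 0.09047993] [1.79958234e+02 4.90616360e-03 9.31434214e+01] [ 0.06278614 -0.2830182   1.73586022] [-0.   0.   0.1 -0.1  0.   0.1  0. ]
7.714146588810956 [-0.04983243 -0.13457326 -0.02348655]
```

View pics/w3.png

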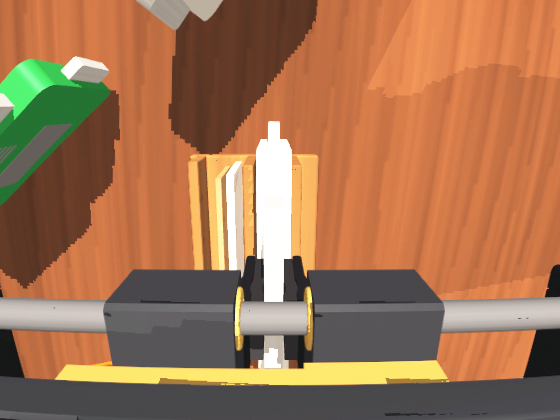

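The jaws closed on the tab at 7.7 mm, with the housing centred between the fingers at (273,190). Next, lift straight up.

```bash
python3 -m pendant '[0,0,-3,0,0, 0,0,-10,0,0, 0,0,-22,0,0, 0,0,-38,0,0, 0,0,-56,0,0, 0,0,-72,0,0, 0,0,-82,0,0, 0,0,-86,0,0]' 55
python3 -m pendant '[0,0,-8,0,0, 0,0,-22,0,0, 0,0,-36,0,0, 0,0,-44,0,0, 0,0,-44,0,0, 0,0,-44,0,0]'
python3 look.py w4; python3 -c "
from station import *
s=sense();print(s['grip_width']*87,s['moment'],s['q'].round(1))"
```

```text
time_s: 4.97
ee_pos: [0.4899, 0.169, 0.1784]
tcp_rot: [179.8, 0.0, 93.2]
wrist_force: [-0.2, 0.6, -2.8]
grip_width: 0.088
time_s: 5.47
ee_pos: [0.4889, 0.1685, 0.2199]
tcp_rot: [-180.0, 0.0, 93.1]
wrist_force: [-0.6, 1.3, -3.5]
grip_width: 0.088
[0.48886454 0.16848321 0.2198844 ] [-1.79987917e+02  1.44390523e-02  9.31456266e+01] [-0.55858892  1.3262094  -3.50691611] [-0.1  0.7  0.3  1.1  0.1 -0.  -0. ]
7.599302358634277 [ 0.00834526 -0.05016264  0.00171422] [ 28.7   6.1 -53.4 100.6   5.1  75.9 -22.6]
```

View pics/w4.png

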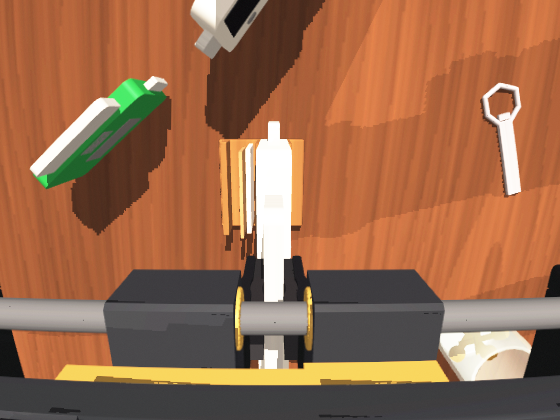

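The panel left the rack cleanly and its image position hasn't changed. Next, measure it in the tool frame.

```bash
cat > mh.py <<'E'
from h import *
import sys
z=np.load(f"pics/{sys.argv[1]}.npz"); p,d=z["p"],z["d"]
X=cloud("wrist",p,d,(np.zeros(3),np.zeros(3))); X[d==0]=np.nan   # tool frame
Y=X[110:262,225:320].reshape(-1,3)*1000; Y=Y[np.isfinite(Y[:,2])]
print([(lo,int(((Y[:,2]>=lo)&(Y[:,2]<lo+3)).sum())) for lo in range(-30,60,3)])
W=Y[(Y[:,2]>-2)&(Y[:,2]<9)&(abs(Y[:,1])<14)]
print("housing top z",np.median(W[:,2]),"x max",np.percentile(W[:,0],[50,98,99.8]))
for lo in (20,30,40,50):
    V=W[(W[:,0]>lo)&(W[:,0]<lo+10)]; print(lo,np.percentile(V[:,1],[1,50,99]).round(2),np.median(V[:,2]).round(2))
E_=Y[(Y[:,0]>62)&(Y[:,2]>10)&(Y[:,2]<60)]
print("ear",len(E_),np.percentile(E_[:,0],[1,99]).round(1),np.percentile(E_[:,1],[2,50,98]).round(1),np.percentile(E_[:,2],[5,50,95]).round(1))
T=Y[(Y[:,2]<-15)&(Y[:,2]>-30)]; print("tab",len(T), np.percentile(T[:,0],[1,99]).round(1),np.percentile(T[:,1],[1,50,99]).round(1)) if len(T) else 0
E
python3 mh.py w4
```

```text
[(-30, 0), (-27, 708), (-24, 316), (-21, 70), (-18, 41), (-15, 27), (-12, 36), (-9, 51), (-6, 91), (-3, 103), (0, 510), (3, 1867), (6, 204), (9, 59), (12, 35), (15, 9), (18, 25), (21, 23), (24, 9), (27, 227), (30, 68), (33, 18), (36, 9), (39, 21), (42, 1), (45, 16), (48, 0), (51, 15), (54, 11), (57, 5)]
housing top z 3.5738799757127624 x max [42.95777185 58.51725566 59.01193338]
20 [-8.5  -4.95  7.73] 3.43
30 [-8.34 -0.95  7.58] 3.39
40 [-8.01 -0.27  7.86] 3.39
50 [-7.96 -0.27  7.83] 4.34
ear 225 [62.3 70.6] [-2.8 -0.3  2.8] [28.7 29.7 39.4]
tab 1135 [18.5 39.4] [-3.9 -0.3  3.7]
```

```bash
python3 -m pendant '[-6,0,0,-0.005,0, -20,-1,0,-0.01,0, -42,-3,0,-0.02,0, -70,-5,0,-0.03,0, -100,-7,0,-0.04,0, -130,-9,0,-0.05,0, -160,-11,0,-0.06,0, -190,-13,0,-0.07,0]'
cat > to.py <<'E'
from h import *
import sys
from scipy.spatial.transform import Rotation as Ro
s=sense();R=Ro.from_euler('xyz',s['tcp_rot'],degrees=True).as_matrix()
t=np.array([float(a) for a in sys.argv[1:4]]); print(s["time_s"],s['q'].round(1),s['tcp_rot'].round(2),s['ee_pos'].round(4),"tool mm",(R.T@(t-s['ee_pos'])*1000).round(1),"turn",round(np.radians(s['tcp_rot'][2]-float(sys.argv[4])),4),s["wrist_force"].round(1),s["moment"].round(2),s["grip_width"]*87)
E
python3 to.py .4841 -.2205 .22 101
```

```text
time_s: 6.18
ee_pos: [0.4855, -0.0238, 0.2194]
tcp_rot: [-179.9, 0.0, 97.2]
wrist_force: [0.3, 0.0, -3.0]
grip_width: 0.086
6.1833 [ 43.    0.  -42.9 104.6   0.   75.5   7.3] [-1.7993e+02  1.0000e-02  9.7190e+01] [ 0.4855 -0.0238  0.2194] tool mm [-195.   -26.1   -0.6] turn -0.0664 [ 0.3  0.  -3. ] [-0.05 -0.11  0.01] 7.520694805391562
```

```bash
python3 -m pendant '[-30,-4,0,-0.01,0, -60,-8,0,-0.02,0, -90,-12,0,-0.03,0, -120,-16,0,-0.04,0, -148,-20,0,-0.05,0, -170,-23,0,-0.06,0, -184,-25,0,-0.066,0, -190,-26,0,-0.066,0]'
python3 -m pendant '[0,0,0,0,0, 0,0,0,0,0, 0,0,0,0,0]'
python3 to.py .4841 -.2205 .22 101
```

```text
time_s: 6.85
ee_pos: [0.4828, -0.217, 0.2188]
tcp_rot: [-179.9, -0.0, 100.7]
wrist_force: [-0.2, -0.7, -3.5]
grip_width: 0.089
time_s: 7.1
ee_pos: [0.4845, -0.2118, 0.22]
tcp_rot: [-180.0, -0.1, 101.1]
wrist_force: [0.3, 0.2, -2.7]
grip_width: 0.086
7.1 [ 52.5   5.7 -33.6  99.5   3.2  75.8  29.3] [-1.7999e+02 -5.0000e-02  1.0107e+02] [ 0.4845 -0.2118  0.22  ] tool mm [-8.4 -2.1 -0. ] turn 0.0012 [ 0.3  0.2 -2.7] [-0.01 -0.12 -0.  ] 7.440329732612888
```

```bash
python3 -m pendant '[-4,-1,0,0.001,0, -8.4,-2,0,0.001,0, -8.4,-2,0,0.001,0, -8.4,-2,0,0.001,0, -8.4,-2,0,0.001,0]'
python3 to.py .4841 -.2205 .22 101; python3 look.py w5; python3 mh.py w5
python3 - <<'E'
from h import *
for n in("top","scene"):
    p,d=grab_frame(n); np.savez(f"pics/{n}1.npz",p=p,d=d)
    a,b,c,e=(330,170,460,270) if n=="top" else (125,100,245,225)
    cv2.imwrite(f"pics/{n}1c.png",cv2.resize(p[b:e,a:c,::-1],None,fx=4,fy=4,interpolation=2))
E
```

```text
time_s: 7.52
ee_pos: [0.484, -0.222, 0.2202]
tcp_rot: [180.0, -0.0, 100.9]
wrist_force: [-0.4, 0.3, -2.8]
grip_width: 0.086
7.5167 [ 52.9   6.1 -33.1  99.    3.4  75.9  30. ] [180.    -0.   100.89] [ 0.484  -0.222   0.2202] tool mm [1.5 0.4 0.2] turn -0.0019 [-0.4  0.3 -2.8] [-0.01 -0.09 -0.  ] 7.462804787919488
[ 0.48401288 -0.22204845  0.22022091] [ 1.79998322e+02 -1.42718715e-03  1.00893407e+02] [-0.42550455  0.27292925 -2.75335262] [-0.1 -0.1 -0.2 -0.1  0.1  0.1  0.1]
[(-30, 0), (-27, 718), (-24, 315), (-21, 65), (-18, 41), (-15, 34), (-12, 29), (-9, 52), (-6, 88), (-3, 104), (0, 535), (3, 1846), (6, 194), (9, 60), (12, 34), (15, 13), (18, 21), (21, 28), (24, 3), (27, 230), (30, 65), (33, 18), (36, 14), (39, 15), (42, 5), (45, 12), (48, 0), (51, 26), (54, 0), (57, 13)]
housing top z 3.5466832847007996 x max [42.79310649 58.37297258 59.04474069]
20 [-8.51 -4.99  7.68] 3.5
30 [-8.38 -0.76  7.55] 3.29
40 [-8.03 -0.3   7.85] 3.37
50 [-7.99 -0.3   7.81] 4.34
ear 226 [62.3 70.7] [-2.9 -0.1  2.7] [28.6 29.7 37.4]
tab 1139 [18.3 39.5] [-3.9 -0.3  3.7]
```

View pics/w5.png

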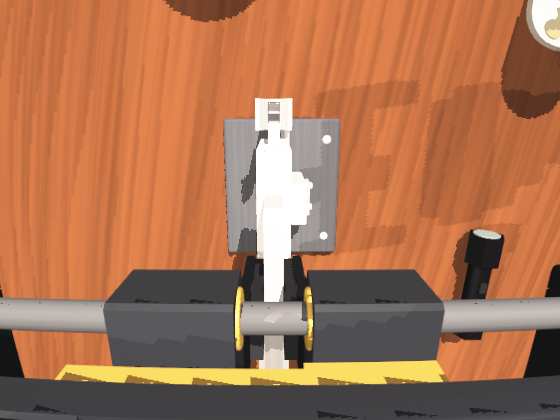

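View pics/top1c.png

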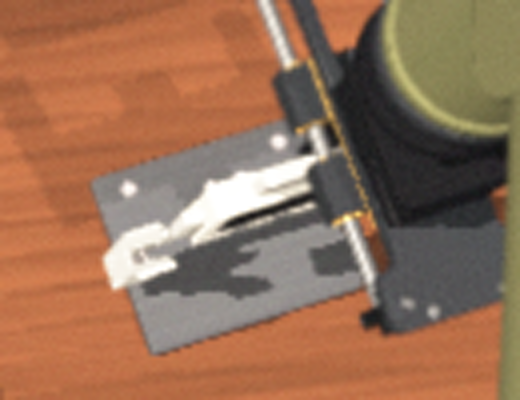

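View pics/scene1c.png

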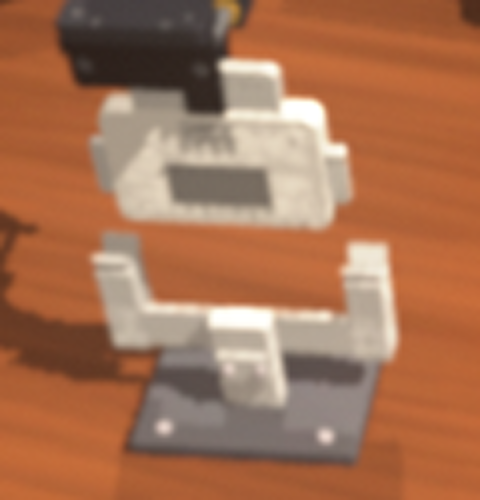

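```bash
python3 - <<'E'
from h import *
for tag in("w1","w5"):
    z=np.load(f"pics/{tag}.npz"); p,d=z["p"],z["d"]
    X=cloud("wrist",p,d,(np.zeros(3),np.zeros(3)))*1000
    Xw=cloud("wrist",p,d,(z["pos"],z["rpy"]))*1000
    rows,sl=((range(46,74,3),slice(250,295)) if tag=="w1" else (range(100,132,3),slice(250,297)))
    print(tag,"cols",sl)
    for r in rows: print(r, "x",round(float(np.median(X[r,sl,0])),0)," ".join(f"{v:.0f}" for v in Xw[r,sl,2]))
    if tag=="w1":
        for r in range(200,240,3): print(r, " ".join(f"{v:.0f}" for v in Xw[r,sl,2]))
p=cv2.imread("pics/w5.png"); cv2.imwrite("pics/w5c.png",cv2.resize(p[90:180,225:325],None,fx=6,fy=6,interpolation=0))
E
```

```text
w1 cols slice(250, 295, None)
46 x 130.0 -0 -0 1 1 0 1 110 111 112 113 111 110 110 107 105 103 103 103 103 102 102 103 101 101 102 103 103 101 104 104 106 109 110 109 110 112 114 112 -0 1 -1 -1 1 1 -0
49 x 129.0 -0 -0 0 -1 0 1 111 112 114 112 112 110 109 108 106 104 102 96 95 96 96 94 95 93 94 94 94 96 103 103 106 108 108 110 112 111 113 111 0 0 -0 -1 0 -1 1
52 x 129.0 -0 -1 2 1 -1 -2 1 112 113 113 113 111 109 107 106 104 104 79 79 78 77 79 78 79 80 78 77 79 104 105 105 107 108 110 113 112 112 110 1 -0 -0 0 -1 -0 1
55 x 128.0 -2 1 1 -1 -0 1 -1 112 111 113 113 109 109 108 106 104 102 80 59 60 60 59 61 60 60 59 61 80 103 105 106 107 108 111 114 113 110 112 -1 1 1 2 -0 1 -0
58 x 121.0 -0 -1 0 -1 -1 -1 1 112 113 112 111 110 110 106 107 104 104 83 100 100 99 99 99 98 99 99 99 78 103 104 105 107 110 111 112 113 112 112 1 0 -0 -0 2 -1 -1
61 x 119.0 1 -1 -1 0 -0 -0 1 113 111 112 112 111 109 108 106 104 104 84 95 94 94 94 94 94 93 94 94 80 103 104 107 108 110 111 112 112 112 113 0 -1 1 1 0 -0 -0
64 x 117.0 1 2 -0 0 -0 -0 1 112 112 113 113 109 109 108 106 104 103 86 89 88 89 89 87 90 88 89 88 
[... 3722 characters left out ...]
112 111 110 112 112 112 109 108 107 105 105 103 102 60 167 167 167 168 167 167 168 167 167 167 78 103 103 104 106 108 109 111 112 112 113 113 112 13 12 12 11 12
124 x 67.0 13 12 14 13 13 13 112 111 114 112 111 110 108 107 106 106 103 101 189 190 190 190 191 192 190 189 191 192 190 189 102 104 106 106 108 110 111 111 113 113 111 111 12 11 13 13 13
127 x 65.0 13 12 13 13 12 11 111 112 113 112 111 110 108 106 107 104 103 102 191 191 191 190 191 190 191 191 191 189 190 191 103 104 105 106 106 108 111 111 112 113 112 110 10 13 12 12 12
130 x 58.0 12 10 11 11 13 13 12 13 12 13 12 12 13 14 13 12 14 12 190 191 191 190 189 191 190 191 190 189 191 191 12 12 11 13 12 71 75 75 74 12 12 12 12 12 11 13 11
```

View pics/w5c.png

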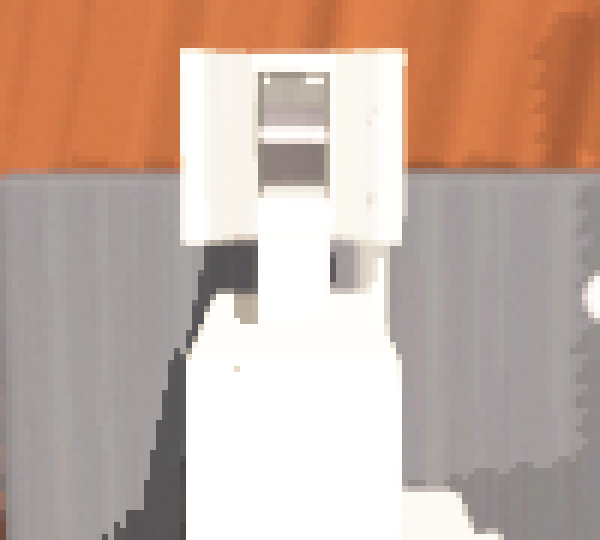

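```bash
python3 - <<'E'
from h import *
for tag,cx in(("w1",None),("w5",None)):
    z=np.load(f"pics/{tag}.npz"); p,d=z["p"],z["d"]
    X=cloud("wrist",p,d,(np.zeros(3),np.zeros(3)))*1000
    Xw=cloud("wrist",p,d,(z["pos"],z["rpy"]))*1000
    m=(Xw[...,2]>101)&(Xw[...,2]<116); m[:, :245]=0; m[:,300:]=0
    for n,r0,r1 in(("L",30,80),("R",190,245)) if tag=="w1" else (("L",90,135),):
        mm=m.copy(); mm[:r0]=0; mm[r1:]=0; W=X[mm]
        W2=W[abs(W[:,1])>9]
        print(tag,n,len(W2),"x",np.percentile(W2[:,0],[0.3,99.7]).round(2),"y",np.percentile(W[:,1],[.3,99.7]).round(2))
E
```

```text
w1 L 266 x [108.77 131.23] y [-14.55  11.41]
w1 R 183 x [-41.27 -18.75] y [-13.57  11.82]
w5 L 341 x [63.45 84.92] y [-13.15  12.51]
```

Ear and slot are in line in the wrist view: slot columns 267–279 against ear columns 268–279. A small correction of +1.4 mm along y, then descend to the flares.

```bash
python3 -m pendant '[0.7,0,2,-0.001,0, 1.4,0.2,8,-0.003,0, 1.4,0.2,17,-0.003,0, 1.4,0.2,27,-0.003,0, 1.4,0.2,36,-0.003,0, 1.4,0.2,41,-0.003,0, 1.4,0.2,42,-0.003,0, 1.4,0.2,42,-0.003,0]' 60
python3 to.py .4838 -.2208 .162 101; python3 look.py w6
```

```text
time_s: 8.33
ee_pos: [0.4835, -0.2207, 0.1775]
tcp_rot: [-179.9, -0.0, 101.1]
wrist_force: [0.0, 0.1, -2.2]
grip_width: 0.084
8.3333 [ 52.5   7.8 -33.2 102.4   4.5  71.2  29.2] [-1.7995e+02 -5.0000e-02  1.0106e+02] [ 0.4835 -0.2207  0.1775] tool mm [-0.2  0.2 15.5] turn 0.0011 [ 0.   0.1 -2.2] [-0.03 -0.18  0.04] 7.2675204142465315
[ 0.48354114 -0.22068123  0.17746263] [-1.79946513e+02 -4.75390395e-02  1.01060332e+02] [ 0.01068739  0.05694629 -2.15365155] [-0.  -0.6 -0.2 -1.1 -0.1  0.3  0. ]
```

View pics/w6.png

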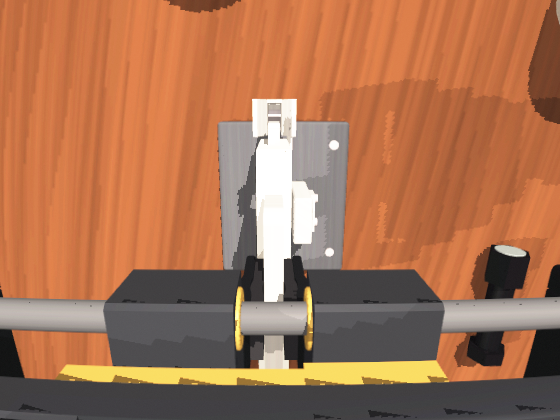

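The ear is in the left flare at (273,120), centred. Continue to just above the lead-ins.

```bash
python3 -m pendant '[0,0.1,1.5,0,0, 0,0.2,4,0,0, 0,0.2,7,0,0, 0,0.2,10,0,0, 0,0.2,13,0,0, 0,0.2,15,0,0, 0,0.2,16,0,0, 0,0.2,16,0,0]'
python3 to.py .4838 -.2208 .1098 101
```

```text
time_s: 9.05
ee_pos: [0.4839, -0.2207, 0.1618]
tcp_rot: [-180.0, -0.0, 101.1]
wrist_force: [-0.6, 0.3, -2.7]
grip_width: 0.09
9.05 [ 52.4   8.6 -33.2 103.5   5.   69.4  28.7] [-1.7997e+02 -2.0000e-02  1.0105e+02] [ 0.4839 -0.2207  0.1618] tool mm [-0.1 -0.  52. ] turn 0.0009 [-0.6  0.3 -2.7] [ 0.03 -0.11 -0.04] 7.8504601779071415
```

```bash
python3 -m pendant '[0,0,1,0,0, 0,0,2,0,0, 0,0,3,0,0, 0,0,4,0,0, 0,0,5,0,0, 0,0,6,0,0, 0,0,7,0,0, 0,0,8,0,0]'
python3 to.py .4838 -.2208 .1098 101
python3 -m pendant '[0,0,1,0,0, 0,0,2,0,0, 0,0,3,0,0, 0,0,4,0,0]'
python3 to.py .4838 -.2208 .1098 101
```

```text
time_s: 9.72
ee_pos: [0.4843, -0.2206, 0.1546]
tcp_rot: [180.0, 0.0, 101.1]
wrist_force: [-1.4, 2.0, 2.2]
grip_width: 0.087
9.7167 [ 52.3   8.9 -33.2 104.    5.2  68.6  28.5] [1.7999e+02 1.0000e-02 1.0107e+02] [ 0.4843 -0.2206  0.1546] tool mm [-0.1 -0.5 44.8] turn 0.0012 [-1.4  2.   2.2] [ 0.24  0.24 -0.05] 7.533895955879694
time_s: 10.05
ee_pos: [0.4851, -0.2209, 0.1521]
tcp_rot: [179.9, 0.1, 101.1]
wrist_force: [-2.8, 2.0, 10.0]
grip_width: 0.087
10.05 [ 52.2   9.1 -33.2 104.2   5.4  68.2  28.4] [1.7990e+02 1.0000e-01 1.0107e+02] [ 0.4851 -0.2209  0.1521] tool mm [ 0.5 -1.4 42.3] turn 0.0013 [-2.8  2.  10. ] [ 0.29  0.53 -0.03] 7.585970214296803
```

```bash
python3 -m pendant '[0,-0.4,1,0,0, 0,-0.8,2,0,0, 0,-1,3,0,0, 0,-1.2,4,0,0]'
python3 to.py .4838 -.2208 .1098 101; python3 look.py w7
```

```text
time_s: 10.38
ee_pos: [0.4853, -0.2214, 0.1494]
tcp_rot: [179.8, 0.2, 101.1]
wrist_force: [-2.7, 2.5, 13.3]
grip_width: 0.088
10.3833 [ 52.2   9.1 -33.2 104.5   5.4  67.7  28.4] [179.75   0.21 101.08] [ 0.4853 -0.2214  0.1494] tool mm [ 1.1 -1.5 39.6] turn 0.0014 [-2.7  2.5 13.3] [0.3  0.22 0.01] 7.662347553728776
[ 0.48527924 -0.22143922  0.14939973] [179.75004009   0.20510764 101.08146292] [-2.7139736   2.51373097 13.28841445] [-0.   0.3  0.   0.8  0.3 -1.3 -0. ]
```

View pics/w7.png

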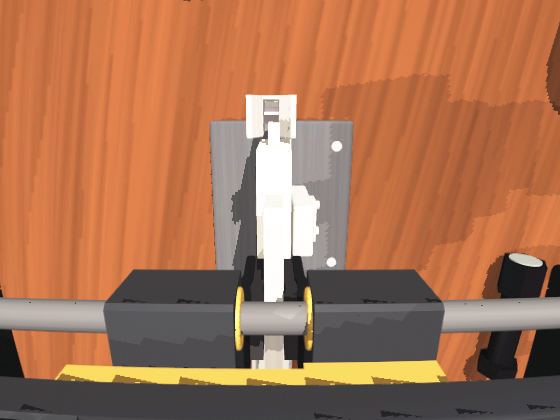

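```bash
python3 -m pendant '[0.3,-0.5,0,0,0, 0.6,-1,0,0,0, 0.6,-1.5,0,0,0]'
python3 to.py .4838 -.2208 .1098 101
python3 -m pendant '[0,0,1,0,0, 0,0,2,0,0, 0,0,3,0,0]'
python3 to.py .4838 -.2208 .1098 101
```

```text
time_s: 10.68
ee_pos: [0.4846, -0.2209, 0.1492]
tcp_rot: [179.6, 0.2, 101.1]
wrist_force: [1.8, 1.6, 8.7]
grip_width: 0.089
10.6833 [ 52.3   8.9 -33.2 104.7   5.3  67.5  28.6] [179.63   0.22 101.09] [ 0.4846 -0.2209  0.1492] tool mm [ 0.4 -1.  39.4] turn 0.0016 [1.8 1.6 8.7] [ 0.32 -0.76 -0.03] 7.743537185480989
time_s: 10.93
ee_pos: [0.4849, -0.2214, 0.1474]
tcp_rot: [179.6, 0.3, 101.1]
wrist_force: [-0.7, 2.6, 15.8]
grip_width: 0.086
10.9333 [ 52.3   9.1 -33.2 104.8   5.4  67.2  28.5] [179.62   0.29 101.09] [ 0.4849 -0.2214  0.1474] tool mm [ 1.  -1.2 37.6] turn 0.0016 [-0.7  2.6 15.8] [0.27 0.02 0.01] 7.49445877476782
```

```bash
python3 -m pendant '[0,0,1,0,0, 0,0,2,0,0, 0,0,3,0,0]'
python3 to.py .4838 -.2208 .1098 101
```

```text
time_s: 11.18
ee_pos: [0.4843, -0.221, 0.1433]
tcp_rot: [179.7, 0.2, 101.1]
wrist_force: [0.2, 0.0, 7.2]
grip_width: 0.085
11.1833 [ 52.3   9.3 -33.2 105.1   5.5  66.9  28.4] [179.67   0.22 101.09] [ 0.4843 -0.221   0.1433] tool mm [ 0.4 -0.7 33.5] turn 0.0016 [0.2 0.  7.2] [ 0.36 -0.33 -0.07] 7.372939034673522
```

```bash
python3 -m pendant '[0,0,1,0,0, 0,0,2,0,0, 0,0,3,0,0, 0,0,4,0,0, 0,0,5,0,0, 0,0,6,0,0, 0,0,7,0,0, 0,0,8,0,0]'
python3 to.py .4838 -.2208 .1098 101
python3 -m pendant '[0,0,1,0,0, 0,0,2,0,0, 0,0,3,0,0, 0,0,4,0,0, 0,0,5,0,0, 0,0,6,0,0, 0,0,7,0,0, 0,0,8,0,0]'
python3 to.py .4838 -.2208 .1098 101; python3 look.py w8;python3 mh.py w8
```

```text
time_s: 11.85
ee_pos: [0.4837, -0.2212, 0.1346]
tcp_rot: [179.7, 0.2, 101.1]
wrist_force: [0.2, 1.2, 7.8]
grip_width: 0.088
11.85 [ 52.1   9.8 -33.1 105.6   5.9  66.   28.1] [179.75   0.18 101.08] [ 0.4837 -0.2212  0.1346] tool mm [ 0.4  0.1 24.8] turn 0.0013 [0.2 1.2 7.8] [ 0.21 -0.1   0.01] 7.636445990324886
time_s: 12.52
ee_pos: [0.4836, -0.2212, 0.1266]
tcp_rot: [179.8, 0.2, 101.1]
wrist_force: [-0.6, 1.1, 7.5]
grip_width: 0.088
12.5167 [ 52.   10.2 -33.1 106.1   6.2  65.1  27.9] [179.76   0.18 101.08] [ 0.4836 -0.2212  0.1266] tool mm [ 0.4  0.2 16.8] turn 0.0013 [-0.6  1.1  7.5] [ 0.24 -0.07  0.01] 7.65927366408138
[ 0.48363878 -0.22117534  0.12661645] [1.79755965e+02 1.78633954e-01 1.01076208e+02] [-0.56502048  1.12770891  7.50944468] [-0.1  0.8  0.1  0.7  0.5 -1.5 -0.4]
[(-30, 0), (-27, 730), (-24, 309), (-21, 60), (-18, 32), (-15, 40), (-12, 35), (-9, 49), (-6, 93), (-3, 97), (0, 562), (3, 1808), (6, 202), (9, 65), (12, 384), (15, 370), (18, 250), (21, 251), (24, 95), (27, 283), (30, 101), (33, 40), (36, 45), (39, 37), (42, 28), (45, 682), (48, 384), (51, 495), (54, 45), (57, 56)]
housing top z 3.536680626712918 x max [42.97270621 58.53162866 59.0361624 ]
20 [-8.52 -4.98  7.67] 3.42
30 [-8.15 -0.76  7.54] 3.32
40 [-8.05 -0.3   7.8 ] 3.38
50 [-7.98 -0.3   7.78] 4.34
ear 1675 [62.2 76.8] [-12.4   0.2  12.8] [13.8 19.6 37.5]
tab 1131 [18.3 39.4] [-3.9 -0.3  3.7]
```

View pics/w8.png

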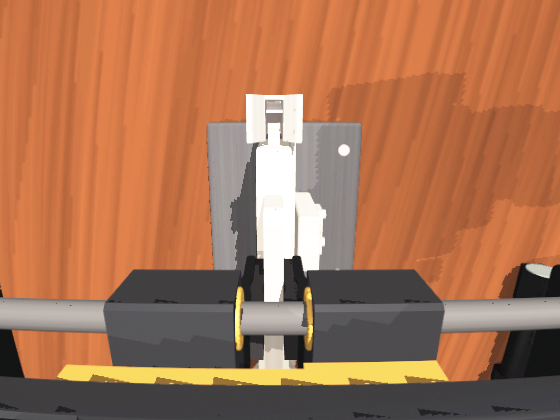

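The panel hasn't slipped in the grip (housing top still 3.5 mm below the TCP) and the clips are rubbing steadily. Approach the floor slowly.

```bash
python3 -m pendant '[0,0,1,0,0, 0,0,2,0,0, 0,0,3,0,0, 0,0,4,0,0, 0,0,5,0,0, 0,0,6,0,0, 0,0,7,0,0, 0,0,8,0,0]'
python3 to.py .4838 -.2208 .1098 101
python3 -m pendant '[0,0,0.5,0,0, 0,0,1,0,0, 0,0,1.5,0,0, 0,0,2,0,0]'
python3 to.py .4838 -.2208 .1098 101
```

```text
time_s: 13.23
ee_pos: [0.4836, -0.2212, 0.1186]
tcp_rot: [179.8, 0.2, 101.1]
wrist_force: [-0.8, 0.5, 8.3]
grip_width: 0.089
13.2333 [ 51.9  10.7 -33.  106.6   6.5  64.2  27.6] [179.76   0.18 101.08] [ 0.4836 -0.2212  0.1186] tool mm [0.4 0.2 8.8] turn 0.0013 [-0.8  0.5  8.3] [ 0.17 -0.09 -0.01] 7.744578954952537
time_s: 13.57
ee_pos: [0.4836, -0.2212, 0.1165]
tcp_rot: [179.8, 0.2, 101.1]
wrist_force: [-0.3, 0.7, 7.6]
grip_width: 0.087
13.5667 [ 51.9  10.9 -33.  106.7   6.6  64.   27.5] [1.7976e+02 1.7000e-01 1.0108e+02] [ 0.4836 -0.2212  0.1165] tool mm [0.3 0.2 6.7] turn 0.0014 [-0.3  0.7  7.6] [ 0.23 -0.11  0.06] 7.537641363883989
```

```bash
python3 -m pendant '[0,0,0.5,0,0, 0,0,1,0,0, 0,0,1.5,0,0]'
python3 to.py .4838 -.2208 .1098 101
python3 -m pendant '[0,0,0.5,0,0, 0,0,1,0,0]'
python3 to.py .4838 -.2208 .1098 101
```

```text
time_s: 13.82
ee_pos: [0.4836, -0.2213, 0.1151]
tcp_rot: [179.8, 0.2, 101.1]
wrist_force: [-0.8, 2.1, 8.1]
grip_width: 0.089
13.8167 [ 51.9  11.  -33.  106.8   6.7  63.8  27.5] [179.77   0.18 101.08] [ 0.4836 -0.2213  0.1151] tool mm [0.4 0.2 5.3] turn 0.0013 [-0.8  2.1  8.1] [ 0.22 -0.06 -0.01] 7.704986287146266
time_s: 13.98
ee_pos: [0.4835, -0.2211, 0.1137]
tcp_rot: [179.8, 0.2, 101.1]
wrist_force: [0.7, 1.6, 4.1]
grip_width: 0.085
13.9833 [ 51.8  11.  -33.  106.9   6.7  63.7  27.4] [1.7977e+02 1.6000e-01 1.0109e+02] [ 0.4835 -0.2211  0.1137] tool mm [0.2 0.3 3.9] turn 0.0015 [0.7 1.6 4.1] [ 0.17 -0.38 -0.06] 7.381040832620366
```

```bash
for i in 1; do python3 -m pendant '[0,0,0.5,0,0, 0,0,1,0,0]'; done
python3 -m pendant '[0,0,0.5,0,0, 0,0,1,0,0]'
python3 to.py .4838 -.2208 .1098 101
```

```text
time_s: 14.15
ee_pos: [0.4821, -0.2205, 0.1106]
tcp_rot: [179.9, 0.0, 101.1]
wrist_force: [3.5, 0.7, -0.6]
grip_width: 0.085
time_s: 14.32
ee_pos: [0.4822, -0.2206, 0.1097]
tcp_rot: [179.9, 0.0, 101.1]
wrist_force: [3.1, 1.2, -0.5]
grip_width: 0.086
14.3167 [ 51.8  11.3 -33.  107.1   6.8  63.4  27.4] [1.7991e+02 2.0000e-02 1.0107e+02] [ 0.4822 -0.2206  0.1097] tool mm [-0.5  1.6 -0.1] turn 0.0013 [ 3.1  1.2 -0.5] [ 0.18 -1.03  0.04] 7.514645497725101
```

```bash
python3 -m pendant '[0,0.7,0.3,0,0, 0,1.3,0.6,0,0, 0,1.6,1,0,0]'
python3 to.py .4838 -.2208 .1098 101
python3 -m pendant '[0,0,0.5,0,0, 0,0,1,0,0]'
python3 to.py .4838 -.2208 .1098 101; python3 look.py w9;python3 mh.py w9
```

```text
time_s: 14.57
ee_pos: [0.4827, -0.2206, 0.1094]
tcp_rot: [-179.9, 0.0, 101.1]
wrist_force: [-0.5, 1.5, 8.4]
grip_width: 0.089
14.5667 [ 51.7  11.5 -33.  107.    7.   63.6  27.2] [-1.7994e+02  2.0000e-02  1.0105e+02] [ 0.4827 -0.2206  0.1094] tool mm [-0.4  1.1 -0.4] turn 0.0009 [-0.5  1.5  8.4] [0.34 0.29 0.01] 7.762325044807135
time_s: 14.73
ee_pos: [0.4828, -0.2205, 0.1093]
tcp_rot: [-179.9, 0.0, 101.1]
wrist_force: [-3.7, 2.5, 15.7]
grip_width: 0.083
14.7333 [ 51.7  11.5 -33.  107.    7.   63.5  27.1] [-1.7994e+02  4.0000e-02  1.0106e+02] [ 0.4828 -0.2205  0.1093] tool mm [-0.4  0.9 -0.5] turn 0.001 [-3.7  2.5 15.7] [0.57 0.71 0.09] 7.223757329735146
[ 0.48284102 -0.22054448  0.10932041] [-1.79944973e+02  4.02051518e-02  1.01059547e+02] [-3.6942092   2.48206849 15.73827661] [-0.1  0.  -0.  -0.   0.1 -0.2 -0.3]
[(-30, 0), (-27, 739), (-24, 296), (-21, 65), (-18, 36), (-15, 34), (-12, 36), (-9, 46), (-6, 257), (-3, 757), (0, 941), (3, 2019), (6, 385), (9, 103), (12, 66), (15, 86), (18, 78), (21, 56), (24, 43), (27, 467), (30, 496), (33, 590), (36, 169), (39, 66), (42, 88), (45, 74), (48, 85), (51, 75), (54, 61), (57, 55)]
housing top z 3.3866143726613425 x max [49.72056446 75.92630238 76.76311174]
20 [-8.54 -4.99  7.69] 3.36
30 [-8.19 -1.22  7.55] 3.22
40 [-8.69 -0.31  7.41] 3.28
50 [-8.   -0.3   7.38] 4.33
ear 506 [62.4 76.7] [-3.6  0.7  5.4] [12.4 27.  37.1]
tab 1136 [18.4 39.5] [-3.9 -0.1  3.7]
```

View pics/w9.png

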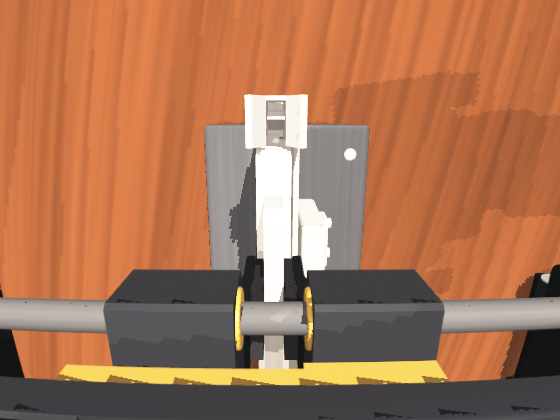

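The force dropped from about 8 N to about 0, then rose stiffly with the TCP held at 109.3 mm, so the ears are on the floors. Unload, then check both ears in the scene view before releasing.

```bash
python3 -m pendant '[0,-0.3,-0.7,0,0, 0,-0.4,-1.4,0,0, 0,-0.4,-1.8,0,0]' 20
python3 to.py .4838 -.2208 .1098 101; python3 look.py w10
python3 - <<'E'
from h import *
p,d=grab_frame("scene"); np.savez("pics/scene2.npz",p=p,d=d)
cv2.imwrite("pics/scene2c.png",cv2.resize(p[120:225,125:245,::-1],None,fx=5,fy=5,interpolation=2))
z=np.load("pics/w10.npz"); cv2.imwrite("pics/w10c.png",cv2.resize(z["p"][85:165,230:320,::-1],None,fx=6,fy=6,interpolation=0))
E
```

```text
time_s: 15.03
ee_pos: [0.4824, -0.2206, 0.1094]
tcp_rot: [-180.0, 0.0, 101.1]
wrist_force: [2.3, 1.1, -0.3]
grip_width: 0.094
15.0333 [ 51.7  11.4 -33.  107.1   6.9  63.5  27.2] [-1.7999e+02  1.0000e-02  1.0105e+02] [ 0.4824 -0.2206  0.1094] tool mm [-0.5  1.4 -0.4] turn 0.001 [ 2.3  1.1 -0.3] [ 0.09 -0.51  0.06] 8.181165806724835
[ 0.48235859 -0.22056013  0.10943963] [-1.79985092e+02  9.25074883e-03  1.01054899e+02] [ 2.25851448  1.11200632 -0.30355965] [ 0.1  0.1  0.  -0.1 -0.1  0.2  0.2]
```

View pics/scene2c.png

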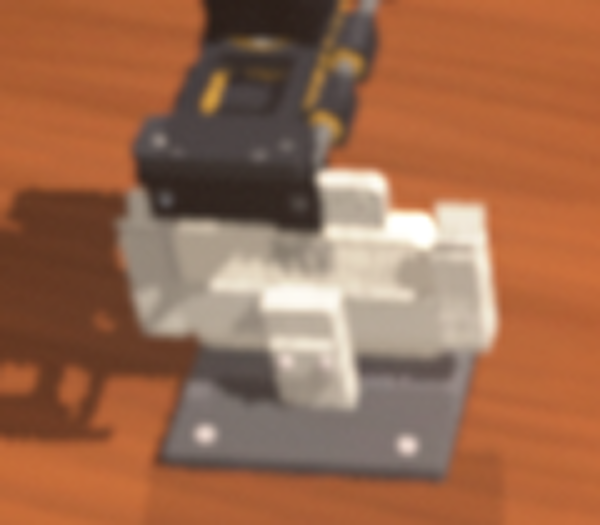

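View pics/w10c.png

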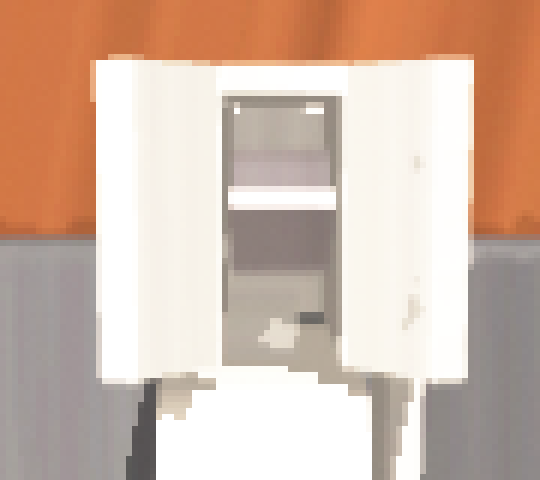

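```bash
python3 -m pendant '[0,0.4,0,0,0, 0,0.4,0,0,0.15, 0,0.4,0,0,0.3, 0,0.4,0,0,0.45, 0,0.4,0,0,0.45, 0,0.4,0,0,0.45]'
python3 -m pendant '[0,0,-4,0,0.45, 0,0,-15,0,0.45, 0,0,-35,0,0.45, 0,0,-65,0,0.45, 0,0,-100,0,0.45, 0,0,-130,0,0.6, 0,0,-150,0,0.8, 0,0,-155,0,0.8]'
python3 to.py .49 -.262 .28 101
```

```text
time_s: 15.63
ee_pos: [0.4826, -0.2205, 0.1092]
tcp_rot: [-180.0, -0.0, 101.0]
wrist_force: [0.2, -0.6, -0.6]
grip_width: 0.365
time_s: 16.3
ee_pos: [0.4849, -0.2209, 0.2699]
tcp_rot: [179.7, 0.3, 101.1]
wrist_force: [0.4, -0.3, 0.4]
grip_width: 0.598
16.3 [ 53.2   4.3 -33.2  95.    2.5  80.9  30.8] [179.67   0.31 101.07] [ 0.4849 -0.2209  0.2699] tool mm [-41.3  -2.9  -9.9] turn 0.0012 [ 0.4 -0.3  0.4] [ 0.04 -0.19  0.02] 51.990275805907885
```

```bash
python3 -m pendant '[-10,0,-4,0,1, -25,-1,-12,0,1, -38,-1,-16,0,1, -42,-1,-16,0,1, -42,-1,-16,0,1, -42,-1,-16,0,1]'
python3 look.py w11
python3 - <<'E'
from h import *
z=np.load("pics/w11.npz"); p,d=z["p"],z["d"]
cv2.imwrite("pics/w11c.png",cv2.resize(p[30:250,200:350,::-1],None,fx=2.7,fy=2.7,interpolation=0))
X=cloud("wrist",p,d,(z["pos"],z["rpy"]))*1000
a=np.radians(11); c=np.array([484.4,-222.9]);ex=np.array([np.cos(a),np.sin(a)]);ey=np.array([-np.sin(a),np.cos(a)])
R=X[30:250,220:340].reshape(-1,3); L=np.c_[(R[:,:2]-c)@ex,(R[:,:2]-c)@ey,R[:,2]]
for n,lo,hi in(("tab",125,160),("housing",117,124)):
    W=L[(L[:,2]>lo)&(L[:,2]<hi)]; print(n,len(W),np.percentile(W[:,0],[1,50,99]).round(1),np.percentile(W[:,1],[1,99]).round(1),np.median(W[:,2]))
    for s in(-1,1):
        V=W[(W[:,1]*s>25)]; print(s,len(V),np.median(V[:,0]).round(1),np.median(V[:,2]).round(1))
for n,s in(("Lslot",1),("Rslot",-1)):
    V=L[(abs(L[:,0])<3.5)&(L[:,1]*s>63)&(L[:,1]*s<88)]
    for y in range(63,88,2):
        U=V[(V[:,1]*s>=y)&(V[:,1]*s<y+2)]; print(n,y,len(U),np.percentile(U[:,2],[10,50,90]).round(0) if len(U) else "")
p,d=grab_frame("top"); cv2.imwrite("pics/top2.png",p[:,:,::-1])
p,d=grab_frame("scene"); cv2.imwrite("pics/scene3.png",p[:,:,::-1]);cv2.imwrite("pics/scene3c.png",cv2.resize(p[120:225,125:245,::-1],None,fx=5,fy=5,interpolation=2))
E
```

```text
time_s: 16.8
ee_pos: [0.4896, -0.2615, 0.2792]
tcp_rot: [-179.9, -0.1, 101.0]
wrist_force: [0.5, 0.7, 0.1]
grip_width: 0.979
[ 0.48957659 -0.26154848  0.27918567] [-1.79926015e+02 -1.28314455e-01  1.01041848e+02] [0.51220336 0.68318867 0.09651201] [-0.5 -0.7 -1.   0.4 -0.3  0.1  0. ]
tab 995 [-5.4 -2.   2.2] [-40.2  40.5] 133.9881495557464
-1 182 -1.6 133.9
1 209 -2.1 133.9Traceback (most recent call last):
  File "<stdin>", line 8, in <module>
    return _quantile_unchecked(
        a, q, axis, out, overwrite_input, method, keepdims, weights)
    return _ureduce(a,
                    func=_quantile_ureduce_func,
    ...<5 lines>...
                    overwrite_input=overwrite_input,
                    method=method)
    r = func(a, **kwargs)
    result = _quantile(arr,
                       quantiles=q,
    ...<2 lines>...
                       out=out,
                       weights=wgt)
    slices_having_nans = np.isnan(arr[-1, ...])
                                  ~~~^^^^^^^^^
IndexError: index -1 is out of bounds for axis 0 with size 0
```

View pics/w11c.png

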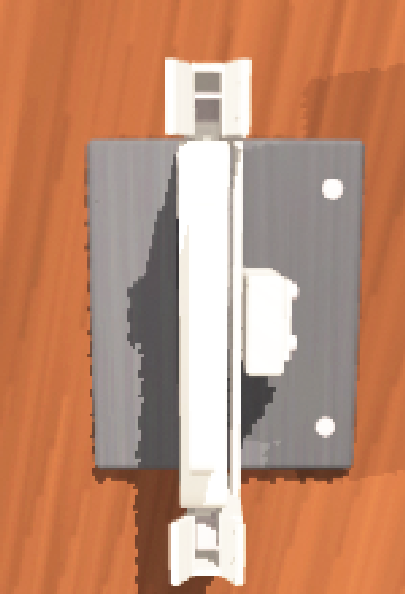

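```bash
python3 - <<'E'
from h import *
z=np.load("pics/w11.npz"); p,d=z["p"],z["d"]
X=cloud("wrist",p,d,(z["pos"],z["rpy"]))*1000
w1=np.load("pics/w1.npz"); X1=cloud("wrist",w1["p"],w1["d"],(w1["pos"],w1["rpy"]))*1000
a=np.radians(11); c=np.array([484.2,-223.1]);ex=np.array([np.cos(a),np.sin(a)]);ey=np.array([-np.sin(a),np.cos(a)])
def loc(X): R=X[30:260,220:340].reshape(-1,3); return np.c_[(R[:,:2]-c)@ex,(R[:,:2]-c)@ey,R[:,2]]
for n,s in(("L",1),("R",-1)):
  for y in range(63,88,2):
    o=[]
    for L in(loc(X1),loc(X)):
        U=L[(abs(L[:,0])<3.0)&(L[:,1]*s>=y)&(L[:,1]*s<y+2)]; o.append(np.percentile(U[:,2],[10,50,90]).round(0) if len(U) else None)
    print(n,y,"before",o[0],"after",o[1])
p,d=grab_frame("top"); cv2.imwrite("pics/top2.png",p[:,:,::-1])
p,d=grab_frame("scene"); cv2.imwrite("pics/scene3.png",p[:,:,::-1])
E
```

```text
L 63 before [11. 42. 45.] after [79. 80. 81.]
L 65 before [12. 44. 45.] after [79. 80. 81.]
L 67 before [43. 44. 45.] after [58. 80. 81.]
L 69 before [44. 82. 85.] after [65. 80. 85.]
L 71 before [44. 87. 91.] after [86. 89. 92.]
L 73 before [45. 94. 96.] after [92. 95. 99.]
L 75 before [ 98.  99. 101.] after [ 98. 101. 101.]
L 77 before None after None
L 79 before None after [81. 82. 83.]
L 81 before None after None
L 83 before [ 58.  81. 101.] after [ 54.  78. 102.]
L 85 before [101. 102. 103.] after [102. 102. 103.]
L 87 before None after None
R 63 before [11. 12. 44.] after None
R 65 before [12. 44. 45.] after None
R 67 before [11. 28. 45.] after [79. 80. 81.]
R 69 before [44. 81. 85.] after [80. 83. 86.]
R 71 before [ 0. 86. 90.] after [86. 89. 91.]
R 73 before [ 9. 92. 98.] after [92. 95. 98.]
R 75 before [ 44.  99. 100.] after [ 98. 100. 101.]
R 77 before [43. 44. 48.] after [ 44.  50. 100.]
R 79 before [44. 47. 49.] after None
R 81 before None after None
R 83 before [ 82.  92. 102.] after [ 83.  94. 101.]
R 85 before [102. 102. 102.] after [102. 102. 103.]
R 87 before None after None
```

View pics/scene3.png

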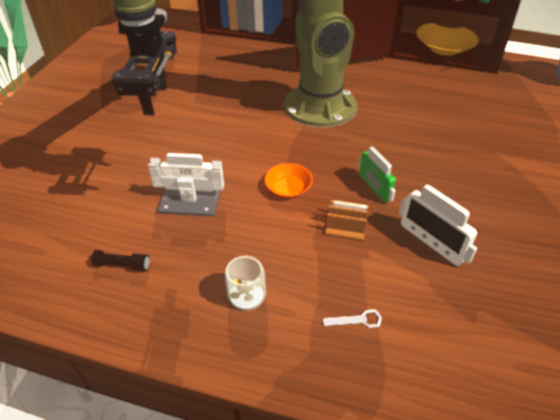

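View pics/top2.png

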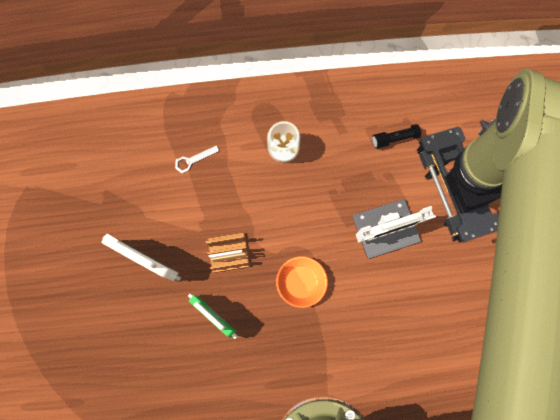

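Both ear tops read 80 mm, which is the floor at 44 mm plus the ear's 36 mm. Both clip profiles match their relaxed shape from before. Everything else is where it was in the scene and top views.

```bash
python3 -c "
from station import *
s=sense();print(s['time_s'],s['wrist_force']);sign_off()"
```

```text
16.95 [-0.53990721  0.68004199 -0.92637588]
the job is handed in; nothing more can be done
```

The panel is seated in the desk stand, screen to the front, and released. I handed the job in at 17 s of the 48 s allowed. I gripped it by its tab, lifted it out of the rack and aligned it over the slots with the wrist camera. Then I pressed it down at about 12 mm/s, and slower near the floor.

**Pressing:**
- The highest push I read at the clips was about 18 N; force was only read between moves.
- The clips then rubbed at about 10 N, and the force dropped away as they snapped about 4 mm up.
- The floor stopped the panel at about 18 N, and I took the load off before opening the jaws.

**Last checks:**
- **Seating:** both ear tops are 80 mm up, which is the 44 mm slot floor plus the 36 mm ear. The tab top is level at 133.9 mm.
- **Clips:** both look the same in the depth picture as they did when relaxed, before the panel went in. I judged the snap from this and the force drop, as the clip joints can't be read directly.
- **Other objects:** by eye in the scene and top views, the jar, dish, flashlight, opener and look-alikes are where they started. The gripper is clear of everything.

**Disagreements:**
- While pressing, the arm drifted about 1.4 mm sideways; I corrected this as it went down.
- The tab ended up about 1.5 to 2 mm forward of the slot centre. That is about the ears' play in the slots, or slightly over it.

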